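Close up the small-parts case

TASK

Close up the grey small-parts case with your fingertips: push both drawers fully home first, then swing the lid down and press it fully shut, because the lid's front skirt comes down over the drawer fronts. Only push: do not grasp or lift anything; the caliper stays in its tray, and the oil can and the two castings stay where they stand.

Things in the scene. Friction and masses are not known exactly. Their poses are not given: they have to be found in the camera images.
- case: Grey sheet-metal bench case, fixed to the bench, 140 mm deep (its x), 260 mm wide (its y), 75 mm high without the lid (walls 3 mm). Origin at the centre of its underside, on the bench; x points to its back, y to its left as seen from the front, z up. Two drawers side by side in its front (at its x = -70 mm), an open tray with a caliper above them, and a lid hinged along the top of its back.
- drawer_left (a joint): Left-hand drawer (at the case's y = +63 mm): opening in m, 0 = fully home (front flush with the case's front), 0.07 = stop; slides out along the case's -x. Moves with about 1 N of friction and stays where it is left.
- drawer_right (a joint): Right-hand drawer (at the case's y = -63 mm), the same: 0 = fully home, 0.07 = stop, about 1 N of friction.
- drawer_left_front (a point): Centre of the outer face of the left drawer's flat front, 120 mm wide and 41 mm high (11 to 52 mm above the bench), no handle. Axes as the case's; moves with the drawer.
- drawer_right_front (a point): Centre of the outer face of the right drawer's front, same size and axes.
- lid (a joint): Lid angle in rad: 0 = shut (level), about 1.57 = upright, 1.6 = stop. It swings about the case's y axis at point lid_hinge; opening lifts its front edge up and back, away from the drawers. Stiff friction hinge (about 0.3 N m, so 2 to 4 N at the edge): the lid stays at any angle and must be pushed all the way down.
- lid_hinge (a point): Middle of the hinge axis, at the case's x = +70 mm, y = 0, 78 mm above the bench; axes as the case's.
- lid_edge (a point): Point on the lid's outer (upper) face, 130 mm from the hinge axis and 3.5 mm outward of the plane through it, midway along the lid. Axes move with the lid: x from its front edge to the hinge, z outward (up when shut). The lid is a flat plate 270 mm wide, 5 mm thick, whose front edge lies 147 mm from the hinge; a 36 mm skirt hangs from that edge on the inner side, 18 mm skirts at its ends.
- oil_can: Oil can, 62 x 72 x 123 mm, standing loose left of the case, a bystander. Origin at the centre of its underside.
- boss_back: Small dark round casting, 50 mm across, 30 mm high, loose on the bench right of the case, a bystander. Origin at the centre of its underside.
- caliper: Steel caliper, 71 x 210 x 14 mm, lying loose and flat in the tray under the lid, its underside 57 mm above the bench. Origin at the centre of its underside. It is not to be handled.
- boss_front: A second casting like the first, loose, nearer the robot; a bystander.

How it is judged:
By the outcome, as a careful person would: the job done as asked, in the order asked, and still so for the second after the job is handed in, with the robot touching nothing.
It also fails if it takes over 58 s, if anything falls off the work surface, if the arm or the gripper's body presses on something with over 40 N, if the wrist force passes 120 N, or if a joint passes its speed limit or range.

ROBOT

A 6-joint arm with a two-finger parallel gripper is mounted at the origin on a cart in front of the work surface, level with it; the furniture and walls round the work are solid. World frame = base frame: x ahead of the robot, y to its left, z up, the work surface at z = 0. Lengths are in mm, angles in rad, forces in N, time in s.
With the tool pointing down it reaches from about 350 to 775 mm from the base axis. Payload 7.3 kg.
Tool frame: the origin (TCP) lies on the centre line of the jaws, within the pads' length; the fingertips stand 17 mm ahead of it and the grasp point (between the pads) lies 2 mm behind it; z points along the fingers, y is the direction in which the jaws open and shut (so a half turn about z gives the same grasp; the last joint's range is limited). The gripper opens to 92 mm and grips with 3 to 60 N. Pads are 19 mm wide; open, the fingers measure 130 mm over their backs; the gripper's body (75 mm by 190 mm) begins 47 mm behind the grasp point.
Start: joints at [0.979, 0.342, 1.524, -0, 1.275, -0.146], TCP at [226.357, 473.715, 243.741] pointing down, gripper open.
Joint ranges: [-2.53, 2.53], [-0.77, 2.02], [0.04, 2.7], [-1, 4.14], [0.28, 2.66], [-3.11, 3.11]. Speed limits (rad/s): [2.57, 2.57, 3.14, 3.14, 3.14, 3.14].

INTERFACE

Orientations are given as a rotation vector (axis times angle).
In Python, from plant import get_obs, capture, camera_params, hand_in gives the robot as it stands. The module is installed in compiled form; this text tells all that it offers.
- The arm moves only by the tool apply_moves, never from a script. Its arguments are lists of equal length, an entry for each row: "travel": the shift along the tool's x, y, z in mm, a list of three; "rotation": the turn, a rotation vector about the tool's x, y, z in rad, a list of three; "jaw": the finger opening in mm, from 0 to 91.8. In form: {"travel": [[x, y, z], ...], "rotation": [[rx, ry, rz], ...], "jaw": [jaw, ...]}. A call has 1 to 5 rows; each row shifts and turns the commanded pose from where the row before left it, along the tool's axes as they then stand; what a row does not reach is not made up. A row lasts 1/8 s, in which the tool goes at most 62.5 mm and 10.7 degrees, less where a joint would pass 70% of its speed; a pose out of reach is approached as far as the arm can. A call is refused whole if a number of a shift passes 62.5 or a number of a turn 0.188, either way. A call with a gripper value outside its range is refused whole. The fingers move at their own pace and stop on an object; "grip_force" is the grip in N (left out, the last holds). Time passes only in rows, so rows that do not move let the fingers close. It gives the time, the measured TCP pose, the force and the opening at its end, in the units of the state.
- get_obs(): the state, without advancing time (a new reading comes with each control period).
- capture(name): name is "side" or "top"; returns (picture, depth): 420x560x3 uint8, blue, green, red; 420x560 float32, mm along the optical axis (not along the pixel's ray), 0 where there is no reading.
- camera_params(name): a dict with "vertical_fov" (degrees; the focal length in pixels is half the picture's height over the tangent of half this angle, whatever the lens; pixels are square), "cx", "cy" (the principal point, pixels), "camera_from_world" (4x4, takes a point from world to camera coordinates). Camera axes: x right, y up, looking along -z (the intrinsics and any distortion apply to the point x, -y, -z); pixel columns grow to the right and rows downward; lengths in mm; the calibration is good to about 2 mm. A picture is of the moment at which its call begins. camera_params takes no time and is no camera call.
- hand_in(): hands the job in, once; it reports no verdict.
The state is a dict: "clock": time; "joints": joint angles; "dq": joint speeds; "joint_torque": joint torques, N m; "tool_pos": TCP position; "eef_rot": TCP orientation; "wrist_force": force on the tool from outside, world axes, zero at the start; "wrist_torque": the same for the moment, N m; "opening": finger opening in mm.
Only numpy, scipy, OpenCV 4.12 (cv2) and the standard library are available. Lean on these libraries where they do the work, as an engineer would, in place of code of your own. Each camera call takes 0.05 s, during which the arm holds its last target.

## Working session

There is one attempt and no reset: what is moved stays moved. The work goes in short steps, Python scripts to look and compute and a tool call to move; the robot and the scene stay as the last step left them, time stands still between calls to the robot, and variables do not carry over. Pictures are saved under pics/ and viewed, and the job is handed in when it is done.

Besides the shell and the picture viewer there is one more tool, called after "Call:" in YAML: its name, and indented under it one key for each argument. apply_moves: Moves the arm, as the interface text tells. Its arguments: {"type":"object","properties":{"travel":{"type":"array","items":{"type":"array","items":{"type":"number"}}},"rotation":{"type":"array","items":{"type":"array","items":{"type":"number"}}},"jaw":{"type":"array","items":{"type":"number"}},"grip_force":{"type":"number"}},"required":["travel","rotation","jaw"]}

```bash
mkdir -p pics; ls; python3 - <<'E'
from plant import *
import cv2,numpy as np
print(get_obs())
for n in("side","top"):
    p,d=capture(n); cv2.imwrite(f"pics/{n}0.png",p); np.save(f"{n}0.npy",d); print(n,camera_params(n))
E
```

```text
pics
{'clock': 0.0, 'joints': array([ 9.79013515e-01,  3.42699892e-01,  1.52499655e+00, -8.65905700e-06,
        1.27537297e+00, -1.45982051e-01]), 'dq': array([-1.31180935e-03,  5.17026393e-04,  3.38512491e-05,  1.31698738e-03,
       -4.98448555e-04,  2.49900269e-03]), 'joint_torque': array([-5.41553181e-04, -4.31243491e+01, -2.44224930e+01,  7.16901803e-02,
        5.59424073e-02, -1.41549922e-04]), 'tool_pos': array([226.13738399, 473.39545855, 243.06392647]), 'eef_rot': array([-6.94357844e-01, -3.06335928e+00,  2.16795876e-03]), 'wrist_force': array([-1.38209734, -0.44735097, -0.08826639]), 'wrist_torque': array([ 0.02235418, -0.06529835,  0.06481159]), 'opening': 92.01317088704535}
side {'vertical_fov': 54.23766040703139, 'cx': 281.54445569960416, 'cy': 210.98641555573306, 'camera_from_world': array([[ 9.94542451e-01, -1.04328557e-01, -9.30720246e-04,
        -5.35770373e+02],
       [ 7.11460335e-02,  6.71641502e-01,  7.37452327e-01,
        -1.78943831e+02],
       [-7.63122269e-02, -7.33493862e-01,  6.75398548e-01,
        -7.83012546e+02],
       [ 0.00000000e+00,  0.00000000e+00,  0.00000000e+00,
         1.00000000e+00]])}
top {'vertical_fov': 46.34969424535515, 'cx': 273.3285590969358, 'cy': 211.98149512544185, 'camera_from_world': array([[ 1.25696140e-02, -9.99496461e-01, -2.91346825e-02,
         1.20235149e+02],
       [ 9.89208140e-01,  8.17600414e-03,  1.46288784e-01,
        -5.83180553e+02],
       [-1.45976916e-01, -3.06590586e-02,  9.88812804e-01,
        -1.03825652e+03],
       [ 0.00000000e+00,  0.00000000e+00,  0.00000000e+00,
         1.00000000e+00]])}
```

View pics/side0.png

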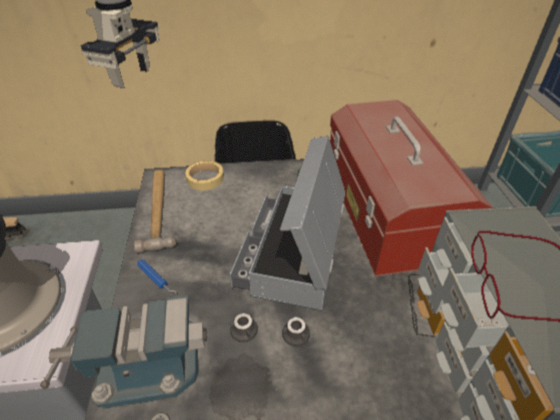

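View pics/top0.png

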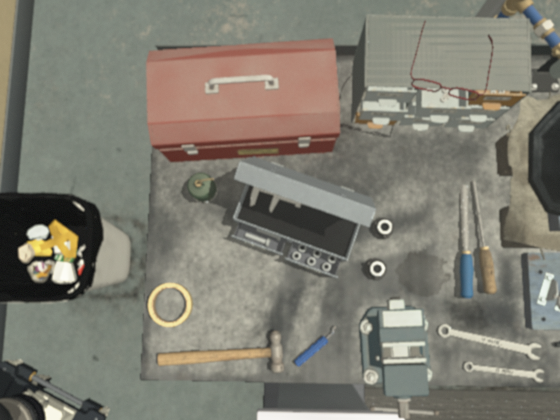

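The case sits mid-bench, rotated; its front edge runs from (232,238) to (340,272) in the top view, with the lid nearly upright. The right drawer is open and holds nuts. I'll zoom in and build point clouds next.

```bash
cat > h.py <<'E'
import numpy as np,cv2
from plant import *
def K(n):
    c=camera_params(n); f=210/np.tan(np.radians(c["vertical_fov"]/2)); return f,c["cx"],c["cy"],np.array(c["camera_from_world"])
def cloud(n,d):
    f,cx,cy,T=K(n); v,u=np.mgrid[0:420,0:560]
    P=np.stack([(u-cx)/f*d,-(v-cy)/f*d,-d],-1)
    return (P-T[:3,3])@T[:3,:3]
def proj(n,P):
    f,cx,cy,T=K(n); q=np.atleast_2d(P)@T[:3,:3].T+T[:3,3]
    return np.stack([cx+f*q[:,0]/-q[:,2],cy+f*q[:,1]/q[:,2]],-1)
def ray(n,u,v,z):
    f,cx,cy,T=K(n); d=np.array([(u-cx)/f,-(v-cy)/f,-1])@T[:3,:3]; o=-T[:3,3]@T[:3,:3]
    return o+d*(z-o[2])/d[2]
E
python3 - <<'E'
from h import *
for n,(a,b,c,e) in dict(side=(130,350,220,370),top=(150,300,170,410)).items():
    p=cv2.imread(f"pics/{n}0.png")[a:b,c:e]; s=min(800/p.shape[1],600/p.shape[0])
    cv2.imwrite(f"pics/{n}0z.png",cv2.resize(p,None,fx=s,fy=s,interpolation=cv2.INTER_CUBIC)); print(n,s)
    d=np.load(f"{n}0.npy"); P=cloud(n,d)
    print(d.min(),d.max(),(d==0).mean())
    pts=dict(side=[(200,200),(180,330),(262,290),(315,200),(290,297)],top=[(200,280),(240,330),(300,190),(295,215),(257,237),(320,255),(385,227),(376,268),(200,185),(335,390)])[n]
    for u,v in pts: print((u,v),P[v,u].round(1))
E
```

```text
side 2.727272727272727
0.0 2348.779 0.003937074829931973
(200, 200) [365.5 267.2   0.6]
(180, 330) [ 367.1 -158.5  106.5]
(262, 290) [497.5 -41.3  31.1]
(315, 200) [598.   12.7 199. ]
(290, 297) [548.5 -58.3  25.3]
top 3.3333333333333335
0.0 2113.2815 0.00407312925170068
(200, 280) [431.5 291.4   2.1]
(240, 330) [322.5 198.5   0.6]
(300, 190) [599.   71.7 213. ]
(295, 215) [573.6  78.7  58.3]
(257, 237) [528.1 162.8  23.6]
(320, 255) [489.5  22.3  23.4]
(385, 227) [ 555.9 -126.6    1.1]
(376, 268) [ 4.631e+02 -1.048e+02 -1.000e-01]
(200, 185) [635.7 285.8  73.1]
(335, 390) [ 113.1  -50.9 -421.4]
```

View pics/side0z.png

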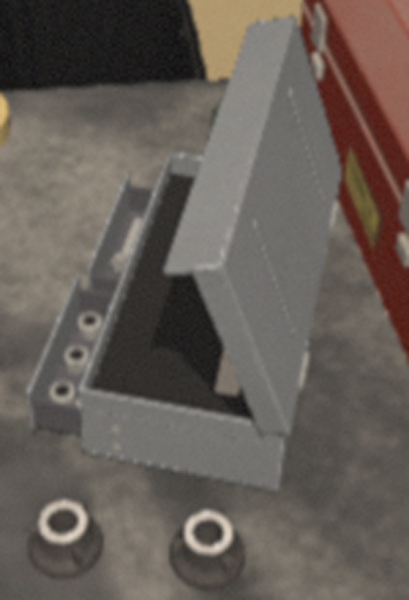

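View pics/top0z.png

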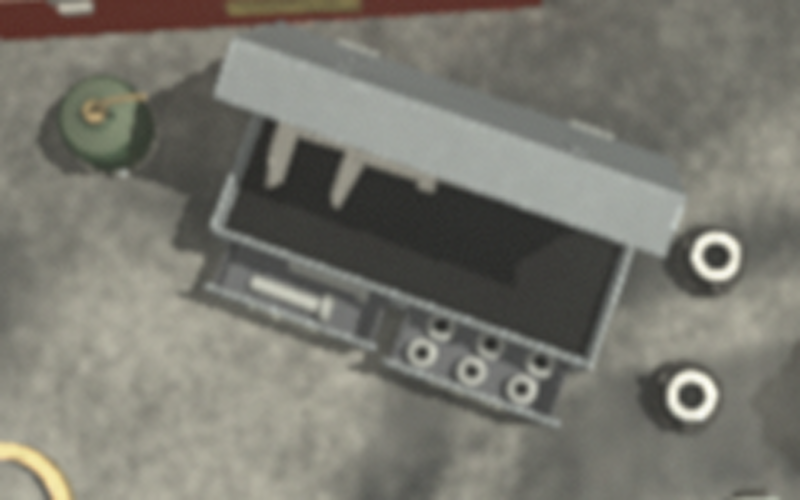

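```bash
python3 - <<'E'
from h import *
def t(a,b,z): return ray("top",150+a/8*2.4 if 0 else 170+a*.3-.35, 150+b*.3-.35, z)
# crop x origin=170,y origin=150
c=dict(FL=t(215,228,75),FR=t(592,362,75),LL=t(207,287,52),LR=t(375,347,52),RL=t(385,360,52),RR=t(558,424,52))
for k,v in c.items(): print(k,v.round(1))
e=c["FL"]-c["FR"]; print(np.linalg.norm(e))
def s(a,b,z): return ray("side",220+a/2.727-.3,130+b/2.727-.3,z)
print("side FR",s(85,392,75).round(1),"FL",s(172,156,75).round(1),"RR",s(30,393,52).round(1),"BR",s(283,432,75).round(1),"bottom", s(85,450,0).round(1),s(277,488,0).round(1))
# clouds
for n in("top","side"):
    P=cloud(n,np.load(f"{n}0.npy")); 
    print(n,[np.median(P[v-3:v+4,u-3:u+4].reshape(-1,3),0).round(1) for u,v in dict(top=[(400,180),(180,250),(450,210)],side=[(200,230),(270,345),(380,310),(180,270)])[n]])
# lid plane from side view outer face & top skirt
P=cloud("side",np.load("side0.npy"))
u0=(np.array([[240,200],[320,180],[260,350],[290,400]])/2.727+[220,130]).astype(int)
m=np.zeros((420,560),np.uint8); cv2.fillPoly(m,[(np.array([[235,270],[300,60],[330,170],[285,400]])/2.727+[220,130]).astype(np.int32)],1)
Q=P[m>0]; c0=np.median(Q,0); Q=Q[np.abs(Q-c0).max(1)<150]; w=np.linalg.svd(Q-Q.mean(0))[2][2]; print("lid plane",c0.round(1),w.round(3),np.std((Q-Q.mean(0))@w))
P=cloud("top",np.load("top0.npy"))
m=np.zeros((420,560),np.uint8); cv2.fillPoly(m,[(np.array([[240,50],[670,190],[660,240],[225,95]])*.3+[170,150]).astype(np.int32)],1)
Q=P[m>0];c0=np.median(Q,0);Q=Q[np.abs(Q[:,2]-c0[2])<25]; w=np.linalg.svd(Q-Q.mean(0))[2][2]; print("skirt plane",Q.mean(0).round(1),w.round(3),np.std((Q-Q.mean(0))@w))
for a,b in [(235,40),(215,93),(685,193),(665,255)]:
    print("skirt corner z at",(a,b), P[int(150+b*.3),int(170+a*.3)].round(1))
E
```

```text
FL [563.6 209.3  75. ]
FR [480.2 -31.6  75. ]
LL [527.6 216.2  52. ]
LR [489.6 105.8  52. ]
RL [481.3  99.3  52. ]
RR [441.5 -12.2  52. ]
254.95474311789684
side FR [479.2 -35.2  75. ] FL [563.1 205.4  75. ] RR [441.1 -13.4  52. ] BR [604.2 -81.2  75. ] bottom [475.7 -27.    0. ] [606.6 -73.    0. ]
top [array([ 664.9, -163.2,    0. ]), array([ 4.989e+02,  3.403e+02, -4.000e-01]), array([ 5.964e+02, -2.752e+02, -4.000e-01])]
side [array([369.7, 162.7,   0.4]), array([ 5.039e+02, -1.379e+02,  4.000e-01]), array([ 7.165e+02, -8.760e+01, -4.000e-01]), array([333.5,  49.2,   0.8])]
lid plane [620.2  23.8 151.1] [-0.891  0.315 -0.327] 0.5055067323319243
skirt plane [593.   61.8 211.9] [ 0.32  -0.112 -0.941] 1.597186077025968
skirt corner z at (235, 40) [651.3 185.1 216.4]
skirt corner z at (215, 93) [624.4 196.8 206.8]
skirt corner z at (685, 193) [568.7 -68.  208. ]
skirt corner z at (665, 255) [533.9 -57.6 200.7]
```

```bash
cat >> h.py <<'E'
from scipy.spatial.transform import Rotation as Ro
yaw=np.radians(-19.3); X=np.array([np.cos(yaw),np.sin(yaw),0]); Y=np.array([-np.sin(yaw),np.cos(yaw),0]); Z=np.array([0,0,1.]); C=np.array([587.6,63.9,0])
def w(c): return C+c[0]*X+c[1]*Y+c[2]*Z
def cs(p): p=np.asarray(p)-C; return np.stack([p@X,p@Y,p[...,2]],-1)
def Rt(a): # tool with tip leaning forward (case +x) by a
    z=np.sin(a)*X-np.cos(a)*Z; y=Y; x=np.cross(y,z); return np.stack([x,y,z],1)
def status():
    o=get_obs(); R=Ro.from_rotvec(o["eef_rot"]).as_matrix()
    print("t",round(o["clock"],2),"tcp",o["tool_pos"].round(1),"case",cs(o["tool_pos"]).round(1),"F(case)",np.array([o["wrist_force"]@X,o["wrist_force"]@Y,o["wrist_force"][2]]).round(1),"open",round(o["opening"],1)); return o["tool_pos"],R
def need(c,a):
    p,R=status(); T=Rt(a); print("rot tool",Ro.from_matrix(R.T@T).as_rotvec().round(3)," travel in target axes",(T.T@(w(c)-p)).round(1)," in present",(R.T@(w(c)-p)).round(1))
E
python3 - <<'E'
from h import *
need((-175,63,200),0.35)
P=cloud("top",np.load("top0.npy"))
def hi(a,b,c,d):
    Q=P[b:d,a:c].reshape(-1,3); Q=Q[Q[:,2]>40]; print(Q.min(0).round(),Q.max(0).round())
hi(355,295,435,395); hi(150,40,340,162)
E
```

```text
t 0.1 tcp [226.2 473.4 243.1] case [-476.5  267.   243.1] F(case) [ 0.4 -0.2 -0.3] open 91.9
rot tool [-0.02  -0.35  -0.108]  travel in target axes [-268.4 -204.   143.9]  in present [-321.9 -170.    43.3]
[ 210. -189.   40.] [ 424.   93. 1115.]
[424. -21.  40.] [ 978.  408. 1115.]
```

Call:
apply_moves:
  travel:
    - [0,0,0]
    - [0,0,0]
    - [-50,-40,0]
    - [-50,-40,0]
    - [-50,-40,0]
  rotation:
    - [-0.01,-0.175,-0.054]
    - [-0.01,-0.175,-0.054]
    - [0,0,0]
    - [0,0,0]
    - [0,0,0]
  jaw: [0,0,0,0,0]
  grip_force: 10

```text
clock: 0.72
tool_pos: [317.5, 316.5, 294.0]
eef_rot: [0.465, 2.756, -0.082]
wrist_force: [1.1, 0.6, 0.3]
opening: 46.4
```

```bash
python3 - <<'E'
from h import *
need((-175,63,44),0.35)
need((-120,63,44),0.35)
E
```

```text
t 0.72 tcp [317.5 316.5 294. ] case [-338.4  149.2  294. ] F(case) [0.8 0.9 0.3] open 46.4
rot tool [0.001 0.    0.002]  travel in target axes [-67.8 -86.2 290.8]  in present [-67.4 -86.6 290.8]
t 0.72 tcp [317.5 316.5 294. ] case [-338.4  149.2  294. ] F(case) [0.8 0.9 0.3] open 46.4
rot tool [0.001 0.    0.002]  travel in target axes [-119.4  -86.2  309.7]  in present [-119.1  -86.7  309.6]
```

Call:
apply_moves:
  travel:
    - [-14,-17,50]
    - [-14,-17,50]
    - [-14,-17,50]
    - [-14,-17,50]
    - [-12,-18,45]
  rotation:
    - [0,0,0]
    - [0,0,0]
    - [0,0,0]
    - [0,0,0]
    - [0,0,0]
  jaw: [0,0,0,0,0]

```text
clock: 1.35
tool_pos: [429.2, 186.9, 85.6]
eef_rot: [0.468, 2.756, -0.081]
wrist_force: [0.8, 0.4, 0.1]
opening: 0.9
```

```bash
python3 - <<'E'
from h import *
need((-175,63,44),0.35)
need((-125,63,44),0.35)
E
```

```text
t 1.35 tcp [429.2 186.9  85.6] case [-190.1   63.8   85.6] F(case) [0.7 0.6 0.1] open 0.9
rot tool [ 0.001 -0.    -0.   ]  travel in target axes [ 0.1 -0.8 44.3]  in present [ 0.  -0.8 44.3]
t 1.35 tcp [429.2 186.9  85.6] case [-190.1   63.8   85.6] F(case) [0.7 0.6 0.1] open 0.9
rot tool [ 0.001 -0.    -0.   ]  travel in target axes [-46.9  -0.8  61.5]  in present [-46.9  -0.8  61.5]
```

Call:
apply_moves:
  travel:
    - [0,0,40]
    - [0,0,0]
    - [-19,0,7]
    - [-19,0,7]
    - [0,0,0]
  rotation:
    - [0,0,0]
    - [0,0,0]
    - [0,0,0]
    - [0,0,0]
    - [0,0,0]
  jaw: [0,0,0,0,0]

```text
clock: 1.98
tool_pos: [481.1, 170.5, 51.1]
eef_rot: [0.469, 2.753, -0.08]
wrist_force: [-1.1, 0.4, 0.3]
opening: 0.9
```

```bash
python3 - <<'E'
from h import *
need((-85,63,44),0.35)
p,d=capture("top"); cv2.imwrite("pics/top1.png",cv2.resize(p[150:330,150:410],None,fx=3,fy=3))
E
```

```text
t 1.98 tcp [481.1 170.5  51.1] case [-135.8   65.3   51.1] F(case) [-1.2  0.   0.3] open 0.9
rot tool [ 0.003  0.003 -0.001]  travel in target axes [-45.3  -2.3  24.1]  in present [-45.2  -2.4  24.2]
```

View pics/top1.png

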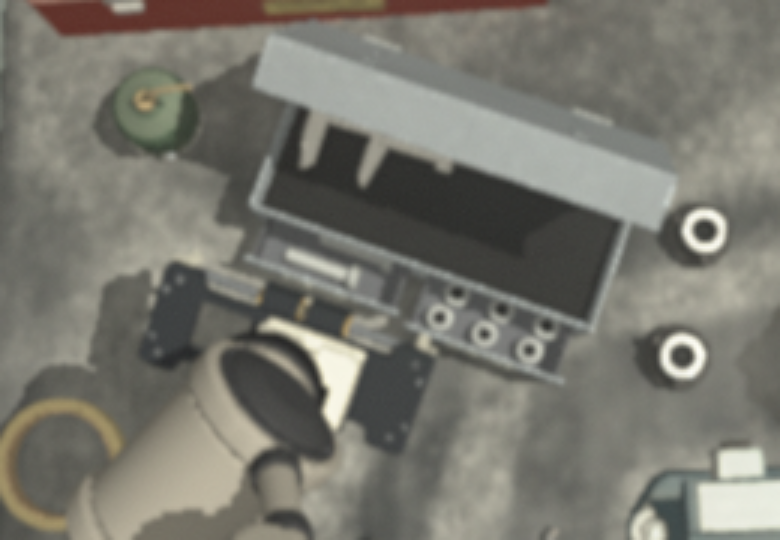

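The gripper is lined up with the left drawer front (about (320,285) in this crop), not touching yet. I'll push on in small steps.

Call:
apply_moves:
  travel:
    - [-9,-1,11]
    - [-14,-1,5]
    - [-9,0,3]
    - [-5,0,2]
    - [0,0,0]
  rotation:
    - [0,0,0]
    - [0,0,0]
    - [0,0,0]
    - [0,0,0]
    - [0,0,0]
  jaw: [0,0,0,0,0]

```text
clock: 2.65
tool_pos: [519.2, 154.2, 42.3]
eef_rot: [0.469, 2.755, -0.082]
wrist_force: [0.6, 0.0, 0.0]
opening: 0.8
```

```bash
python3 - <<'E'
from h import *
need((-85,63,44),0.35)
E
```

```text
t 2.65 tcp [519.2 154.2  42.3] case [-94.4  62.6  42.3] F(case) [0.5 0.2 0. ] open 0.8
rot tool [ 0.001  0.001 -0.   ]  travel in target axes [-9.4  0.4  1.7]  in present [-9.4  0.4  1.7]
```

Call:
apply_moves:
  travel:
    - [-4,0,1.5]
    - [-3,0,1]
    - [0,0,0]
  rotation:
    - [0,0,0]
    - [0,0,0]
    - [0,0,0]
  jaw: [0,0,0]

```text
clock: 3.02
tool_pos: [523.9, 152.3, 42.0]
eef_rot: [0.468, 2.758, -0.083]
wrist_force: [-10.3, 7.3, 6.3]
opening: 0.6
```

```bash
python3 - <<'E'
from h import *
need((-85,63,44),0.35)
p,d=capture("side"); cv2.imwrite("pics/side2.png",cv2.resize(p[120:340,180:380],None,fx=2.7,fy=2.7))
E
```

```text
t 3.02 tcp [523.9 152.3  42. ] case [-89.3  62.4  42. ] F(case) [-12.1   3.5   6.3] open 0.6
rot tool [-0.    -0.002  0.001]  travel in target axes [-4.7  0.6 -0.4]  in present [-4.7  0.6 -0.4]
```

View pics/side2.png

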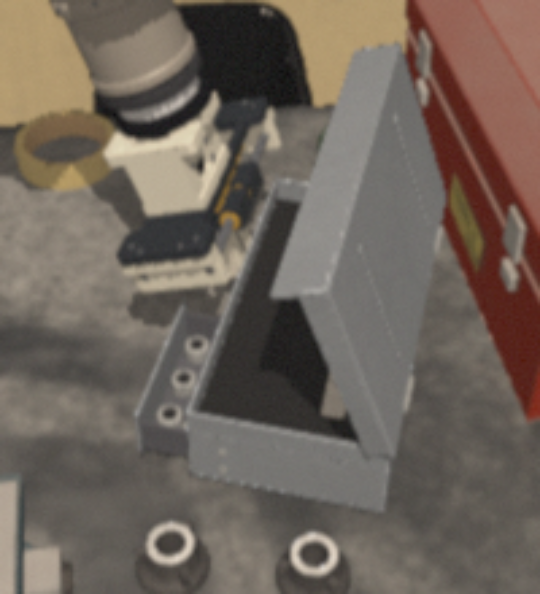

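Call:
apply_moves:
  travel:
    - [-2,0,0.7]
    - [-1,0,0.3]
    - [0,0,0]
  rotation:
    - [0,0,0]
    - [0,0,0]
    - [0,0,0]
  jaw: [0,0,0]

```text
clock: 3.45
tool_pos: [524.4, 152.0, 41.8]
eef_rot: [0.468, 2.761, -0.083]
wrist_force: [-22.7, 12.8, 16.0]
opening: 0.3
```

Call:
apply_moves:
  travel:
    - [9,0,-3]
    - [47,0,-17]
    - [20,-40,-20]
    - [0,-48,-10]
    - [0,-48,0]
  rotation:
    - [0,0,0]
    - [0,0,0]
    - [0,0,0]
    - [0,0,0]
    - [0,0,0]
  jaw: [0,0,0,0,0]

```text
clock: 4.08
tool_pos: [402.7, 54.9, 75.5]
eef_rot: [0.471, 2.769, -0.097]
wrist_force: [1.0, -0.3, 0.3]
opening: 0.7
```

```bash
python3 - <<'E'
from h import *
need((-145,-58,44),0.35)
p,d=capture("side"); cv2.imwrite("pics/side3.png",cv2.resize(p[120:340,180:380],None,fx=2.7,fy=2.7))
p,d=capture("top"); cv2.imwrite("pics/top3.png",cv2.resize(p[150:330,150:410],None,fx=3,fy=3))
E
```

```text
t 4.08 tcp [402.7  54.9  75.5] case [-171.6  -69.6   75.5] F(case) [1.  0.1 0.3] open 0.7
rot tool [-0.012 -0.012  0.002]  travel in target axes [-14.2  11.6  38.7]  in present [-14.7  12.   38.4]
```

View pics/side3.png

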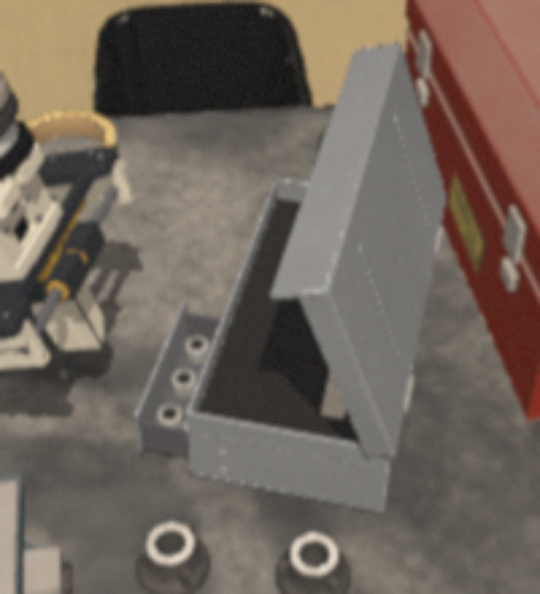

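View pics/top3.png

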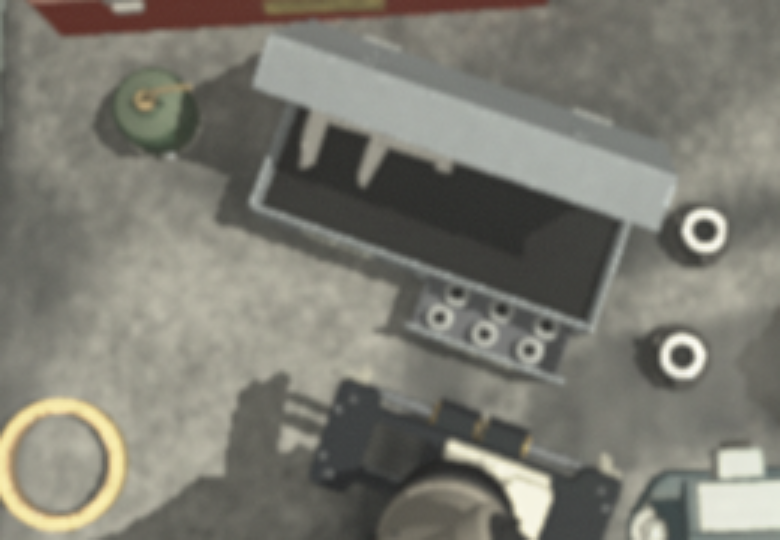

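The left drawer is now flush, with nothing protruding between (250,205) and (410,260). The right drawer is still out. The gripper's right end (615,480) is close to the vise, so I'll shift left before lowering.

Call:
apply_moves:
  travel:
    - [-17,19,6]
    - [5,0,15]
    - [6,0,15]
    - [-14,0,5]
    - [-14,0,5]
  rotation:
    - [0,0,0]
    - [0,0,0]
    - [0,0,0]
    - [0,0,0]
    - [0,0,0]
  jaw: [0,0,0,0,0]

```text
clock: 4.8
tool_pos: [458.9, 61.9, 51.6]
eef_rot: [0.477, 2.778, -0.109]
wrist_force: [-1.2, 1.2, 0.2]
opening: 0.4
```

```bash
python3 - <<'E'
from h import *
need((-92,-53,43),0.35)
E
```

```text
t 4.8 tcp [458.9  61.9  51.6] case [-120.8  -44.4   51.6] F(case) [-1.5  0.7  0.2] open 0.4
rot tool [-0.022 -0.02   0.001]  travel in target axes [-24.1  -8.6  18. ]  in present [-24.4  -8.2  17.7]
```

Call:
apply_moves:
  travel:
    - [-8,-4,6]
    - [-9,-3,6]
    - [-5,0,3]
    - [-3,0,1]
    - [0,0,0]
  rotation:
    - [0.01,0.01,0]
    - [0.01,0.01,0]
    - [0,0,0]
    - [0,0,0]
    - [0,0,0]
  jaw: [0,0,0,0,0]

```text
clock: 5.42
tool_pos: [483.0, 44.7, 44.8]
eef_rot: [0.487, 2.798, -0.134]
wrist_force: [-0.7, 0.2, -0.3]
opening: 0.2
```

```bash
python3 - <<'E'
from h import *
need((-88,-53,43),0.35)
E
```

```text
t 5.42 tcp [483.   44.7  44.8] case [-92.3 -52.6  44.8] F(case) [-0.8 -0.  -0.3] open 0.2
rot tool [-0.043 -0.04  -0.   ]  travel in target axes [-3.5 -0.4  3.2]  in present [-3.6 -0.2  3.1]
```

Call:
apply_moves:
  travel:
    - [-3,0,1]
    - [-3,0,1]
    - [0,0,0]
  rotation:
    - [0,0,0]
    - [0,0,0]
    - [0,0,0]
  jaw: [0,0,0]

```text
clock: 5.8
tool_pos: [485.9, 43.2, 44.1]
eef_rot: [0.487, 2.803, -0.135]
wrist_force: [-11.9, 8.2, 8.0]
opening: 0.6
```

```bash
python3 - <<'E'
from h import *
need((-88,-53,43),0.35)
E
```

```text
t 5.8 tcp [485.9  43.2  44.1] case [-89.1 -53.2  44.1] F(case) [-13.9   3.8   8. ] open 0.6
rot tool [-0.044 -0.045  0.001]  travel in target axes [-0.7  0.2  1.4]  in present [-0.7  0.3  1.4]
```

Call:
apply_moves:
  travel:
    - [-2,0,0.7]
    - [-1,0,0.3]
    - [0,0,0]
    - [14,0,-5]
    - [47,0,-17]
  rotation:
    - [0,0,0]
    - [0,0,0]
    - [0,0,0]
    - [0,0,0]
    - [0,0,0]
  jaw: [0,0,0,0,0]

```text
clock: 6.42
tool_pos: [432.6, 63.9, 47.6]
eef_rot: [0.488, 2.795, -0.132]
wrist_force: [-0.4, 0.3, 0.4]
opening: 0.2
```

Call:
apply_moves:
  travel:
    - [47,0,-17]
    - [0,0,-60]
    - [0,0,-60]
    - [0,0,-60]
    - [0,0,-60]
  rotation:
    - [0,0,0]
    - [0,0,0]
    - [0,0,0]
    - [0,0,0]
    - [0,0,0]
  jaw: [0,0,0,0,0]

```text
clock: 7.05
tool_pos: [317.6, 115.1, 279.6]
eef_rot: [0.486, 2.797, -0.132]
wrist_force: [2.0, 0.4, 0.6]
opening: 0.4
```

```bash
python3 - <<'E'
from h import *
need((50,0,300),0)
p,d=capture("side"); cv2.imwrite("pics/side4.png",cv2.resize(p[120:340,180:380],None,fx=2.7,fy=2.7));np.save("side4.npy",d)
p,d=capture("top"); cv2.imwrite("pics/top4.png",cv2.resize(p[150:330,150:410],None,fx=3,fy=3))
np.save("top4.npy",d)
E
```

```text
t 7.05 tcp [317.6 115.1 279.6] case [-271.7  -40.9  279.6] F(case) [1.7 1.  0.6] open 0.4
rot tool [-0.041  0.31  -0.007]  travel in target axes [-321.7   40.9  -20.4]  in present [-312.5   44.5   77.1]
```

View pics/side4.png

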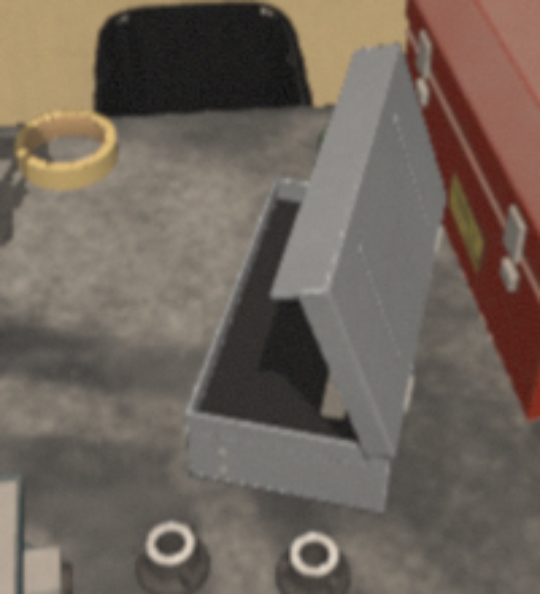

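View pics/top4.png

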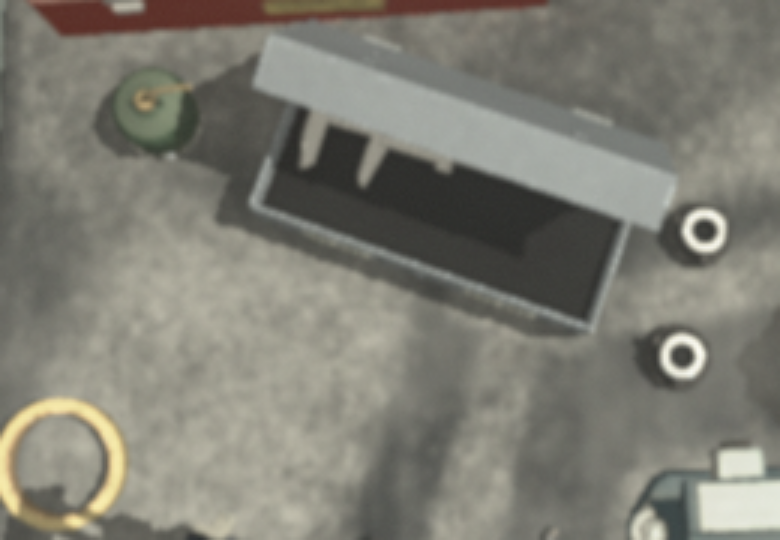

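Both drawers are flush in both views, and the caliper and the castings have not moved. Next is the lid, so I'll check the room behind it.

```bash
python3 - <<'E'
from h import *
P=cloud("top",np.load("top4.npy")); c=cs(P)
m=(c[...,0]>75)&(c[...,0]<200)&(np.abs(c[...,1])<130)&(c[...,2]>30)&(c[...,2]<500)
for a in range(75,200,25):
    q=c[m&(c[...,0]>=a)&(c[...,0]<a+25)]; print(a,len(q),q.max(0).round() if len(q) else "", np.percentile(q[:,2],95) if len(q) else "")
P=cs(cloud("side",np.load("side4.npy")))
m=np.abs(P[...,1])<100
q=P[m&(P[...,2]>80)&(P[...,2]<230)&(P[...,0]>-20)&(P[...,0]<75)]
for z in range(90,230,20):
    s=q[abs(q[:,2]-z)<4]; print(z,len(s),np.percentile(s[:,0],[5,50,95]).round(1) if len(s) else "")
E
```

```text
75 153 [100. 130. 164.] 160.45190257451623
100 843 [125. 129. 178.] 171.23589798452966
125 1167 [150. 130. 185.] 182.0180255333668
150 1144 [175. 130. 187.] 184.11698468627736
175 869 [200. 130. 188.] 184.92190060091733
90 120 [63.1 64.5 66. ]
110 120 [56.2 57.7 59.3]
130 130 [49.3 50.8 52.3]
150 137 [42.3 43.9 45.5]
170 156 [35.3 36.9 38.7]
190 147 [28.6 30.  31.4]
210 943 [-12.7  -0.9  23.5]
```

Call:
apply_moves:
  travel:
    - [0,0,0]
    - [0,0,0]
    - [-40,10,-15]
    - [-40,10,-15]
    - [-40,10,-15]
  rotation:
    - [-0.02,0.155,0]
    - [-0.02,0.155,0]
    - [0,0,0]
    - [0,0,0]
    - [0,0,0]
  jaw: [0,0,0,0,0]

```text
clock: 7.78
tool_pos: [443.0, 102.0, 321.8]
eef_rot: [-0.539, -3.094, 0.002]
wrist_force: [0.7, -0.5, -0.8]
opening: 0.9
```

```bash
python3 - <<'E'
from h import *
need((70,0,310),0)
E
```

```text
t 7.78 tcp [443.  102.  321.8] case [-149.1  -11.8  321.8] F(case) [ 0.8 -0.2 -0.8] open 0.9
rot tool [-0.001 -0.001 -0.008]  travel in target axes [-219.1   11.8   11.8]  in present [-219.    13.7   11.6]
```

```bash
sed -i 's/^def w(c)/C=C-4.7*X\ndef w(c)/' h.py; python3 - <<'E'
from h import *
need((72,0,305),0)
pr=None
for t in range(76,-6,-5):
    a=np.radians(t); r=130
    p=np.array([70-r*np.cos(a)+3.5*np.sin(a)+9.5,78+r*np.sin(a)+3.5*np.cos(a)+17])
    print(t,p.round(1),"" if pr is None else ("tool dx,dz",(-(p-pr)).round(1))); pr=p
E
```

```text
t 7.78 tcp [443.  102.  321.8] case [-144.4  -11.8  321.8] F(case) [ 0.8 -0.2 -0.8] open 0.9
rot tool [-0.001 -0.001 -0.008]  travel in target axes [-216.4   11.8   16.8]  in present [-216.3   13.7   16.6]
76 [ 51.4 222. ] 
71 [ 40.5 219.1] ('tool dx,dz', array([11. ,  2.9]))
66 [ 29.8 215.2] ('tool dx,dz', array([10.7,  3.9]))
61 [ 19.5 210.4] ('tool dx,dz', array([10.3,  4.8]))
56 [  9.7 204.7] ('tool dx,dz', array([9.8, 5.7]))
51 [  0.4 198.2] ('tool dx,dz', array([9.3, 6.5]))
46 [ -8.3 190.9] ('tool dx,dz', array([8.7, 7.3]))
41 [-16.3 182.9] ('tool dx,dz', array([8., 8.]))
36 [-23.6 174.2] ('tool dx,dz', array([7.3, 8.7]))
31 [-30.1 165. ] ('tool dx,dz', array([6.5, 9.3]))
26 [-35.8 155.1] ('tool dx,dz', array([5.7, 9.8]))
21 [-40.6 144.9] ('tool dx,dz', array([ 4.8, 10.3]))
16 [-44.5 134.2] ('tool dx,dz', array([ 3.9, 10.7]))
11 [-47.4 123.2] ('tool dx,dz', array([ 2.9, 11. ]))
6 [-49.4 112.1] ('tool dx,dz', array([ 2. , 11.2]))
1 [-50.4 100.8] ('tool dx,dz', array([ 1. , 11.3]))
-4 [-50.4  89.4] ('tool dx,dz', array([ 0. , 11.3]))
```

Call:
apply_moves:
  travel:
    - [-56,3,4]
    - [-56,3,4]
    - [-56,3,4]
    - [-56,3,4]
    - [0,0,0]
  rotation:
    - [0,0,-0.008]
    - [0,0,0]
    - [0,0,0]
    - [0,0,0]
    - [0,0,0]
  jaw: [0,0,0,0,0]

```text
clock: 8.4
tool_pos: [659.3, 37.5, 300.6]
eef_rot: [-0.529, -3.09, 0.003]
wrist_force: [-0.3, 0.6, -0.1]
opening: 0.7
```

```bash
python3 - <<'E'
from h import *
need((60,0,219),0)
p,d=capture("side"); cv2.imwrite("pics/side5.png",p[20:380,60:540])
E
```

```text
t 8.4 tcp [659.3  37.5 300.6] case [ 81.1  -1.3 300.6] F(case) [-0.5  0.5 -0.1] open 0.7
rot tool [-0.003 -0.006 -0.002]  travel in target axes [21.1  1.3 81.6]  in present [20.6  1.5 81.7]
```

View pics/side5.png

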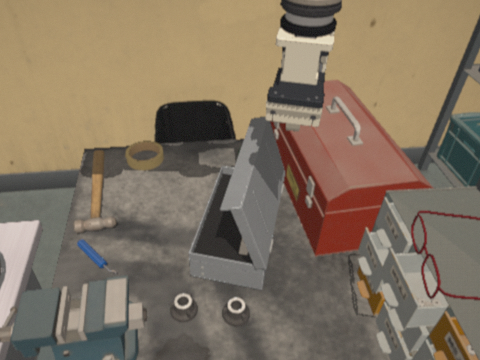

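The gripper hangs behind and above the lid's top edge ((262,120) in this crop), clear of the toolbox. I'll lower it behind the lid.

Call:
apply_moves:
  travel:
    - [10,1,40]
    - [10,0,41]
    - [0,0,0]
  rotation:
    - [0,0,0]
    - [0,0,0]
    - [0,0,0]
  jaw: [0,0,0]

```text
clock: 8.82
tool_pos: [635.4, 47.6, 222.9]
eef_rot: [-0.524, -3.09, 0.003]
wrist_force: [0.5, -0.3, 1.5]
opening: 0.3
```

```bash
python3 - <<'E'
from h import *
need((40,0,219),0)
E
```

```text
t 8.82 tcp [635.4  47.6 222.9] case [ 55.2   0.5 222.9] F(case) [ 0.6 -0.1  1.5] open 0.3
rot tool [-0.003 -0.007  0.001]  travel in target axes [15.2 -0.5  3.9]  in present [15.1 -0.4  4. ]
```

Call:
apply_moves:
  travel:
    - [15,0,4]
    - [11,0,4]
    - [10,0,5]
    - [10,0,6]
    - [9,0,6]
  rotation:
    - [0,0,0]
    - [0,0,0]
    - [0,0,0]
    - [0,0,0]
    - [0,0,0]
  jaw: [0,0,0,0,0]

```text
clock: 9.45
tool_pos: [586.1, 65.4, 200.5]
eef_rot: [0.526, 3.097, -0.001]
wrist_force: [-0.0, -0.1, 0.5]
opening: 0.6
```

```bash
python3 - <<'E'
from h import *
need((-16,0,183),0)
p,d=capture("side"); cv2.imwrite("pics/side6.png",cv2.resize(p[60:340,180:420],None,fx=2,fy=2))
E
```

```text
t 9.45 tcp [586.1  65.4 200.5] case [  2.8   0.9 200.5] F(case) [ 0.  -0.1  0.5] open 0.6
rot tool [-0.     0.001  0.   ]  travel in target axes [18.8 -0.9 17.5]  in present [18.8 -0.9 17.5]
```

View pics/side6.png

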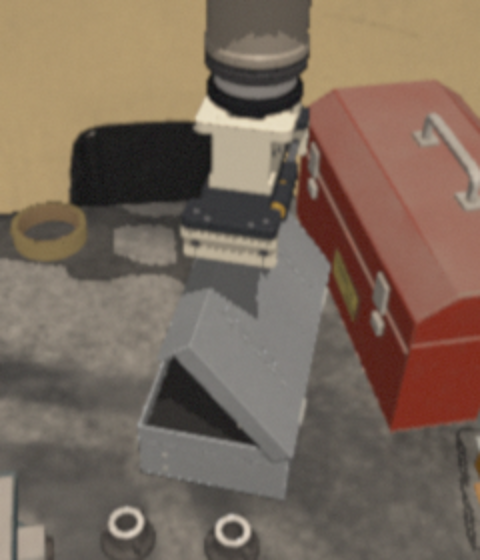

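The lid is coming down with the fingertips (now around 45–50°, front edge at (205,295) in the crop). I'll follow the arc.

Call:
apply_moves:
  travel:
    - [10,0,8]
    - [9,0,9]
    - [7,0,9]
    - [7,0,10]
    - [6,0,10]
  rotation:
    - [0,0,0]
    - [0,0,0]
    - [0,0,0]
    - [0,0,0]
    - [0,0,0]
  jaw: [0,0,0,0,0]

```text
clock: 10.12
tool_pos: [549.2, 78.1, 153.4]
eef_rot: [-0.526, -3.097, 0.001]
wrist_force: [1.2, 0.2, 1.4]
opening: 0.3
```

```bash
python3 - <<'E'
from h import *
need((-44.5,0,134),0)
E
```

```text
t 10.12 tcp [549.2  78.1 153.4] case [-36.2   0.7 153.4] F(case) [1.1 0.6 1.4] open 0.3
rot tool [-0.001 -0.001  0.   ]  travel in target axes [ 8.3 -0.7 19.4]  in present [ 8.2 -0.7 19.4]
```

Call:
apply_moves:
  travel:
    - [5,0,11]
    - [4,0,11]
    - [3,0,11]
    - [2,0,10]
    - [0,0,5]
  rotation:
    - [0,0,0]
    - [0,0,0]
    - [0,0,0]
    - [0,0,0]
    - [0,0,0]
  jaw: [0,0,0,0,0]

```text
clock: 10.75
tool_pos: [535.8, 82.5, 105.3]
eef_rot: [-0.526, -3.095, 0.002]
wrist_force: [-0.9, -0.3, 0.6]
opening: 0.5
```

```bash
python3 - <<'E'
from h import *
need((-50,0,98.5),0)
E
```

```text
t 10.75 tcp [535.8  82.5 105.3] case [-50.4   0.5 105.3] F(case) [-0.7 -0.6  0.6] open 0.5
rot tool [-0.001 -0.002  0.   ]  travel in target axes [-0.4 -0.5  6.8]  in present [-0.4 -0.5  6.8]
```

Call:
apply_moves:
  travel:
    - [0,0,3]
    - [0,0,2]
    - [0,0,1]
    - [0,0,0]
  rotation:
    - [0,0,0]
    - [0,0,0]
    - [0,0,0]
    - [0,0,0]
  jaw: [0,0,0,0]

```text
clock: 11.25
tool_pos: [536.5, 82.5, 100.3]
eef_rot: [-0.526, -3.097, 0.001]
wrist_force: [-0.6, -0.7, -0.4]
opening: 0.8
```

```bash
python3 - <<'E'
from h import *
need((-50,0,98.5),0)
E
```

```text
t 11.25 tcp [536.5  82.5 100.3] case [-49.7   0.7 100.3] F(case) [-0.4 -0.9 -0.4] open 0.8
rot tool [-0.001 -0.     0.   ]  travel in target axes [ 0.3 -0.7  1.8]  in present [ 0.3 -0.7  1.8]
```

Call:
apply_moves:
  travel:
    - [0,0,1.5]
    - [0,0,1.5]
    - [0,0,0]
  rotation:
    - [0,0,0]
    - [0,0,0]
    - [0,0,0]
  jaw: [0,0,0]

```text
clock: 11.62
tool_pos: [536.6, 82.5, 98.6]
eef_rot: [0.526, 3.096, -0.001]
wrist_force: [-4.0, -0.6, 12.9]
opening: 0.5
```

```bash
python3 - <<'E'
from h import *
need((-50,0,98.5),0)
p,d=capture("side"); cv2.imwrite("pics/side7.png",cv2.resize(p[60:340,180:420],None,fx=2,fy=2))
E
```

```text
t 11.62 tcp [536.6  82.5  98.6] case [-49.6   0.7  98.6] F(case) [-3.6 -1.8 12.9] open 0.5
rot tool [-0.001  0.001  0.   ]  travel in target axes [ 0.4 -0.7  0.1]  in present [ 0.4 -0.7  0.1]
```

View pics/side7.png

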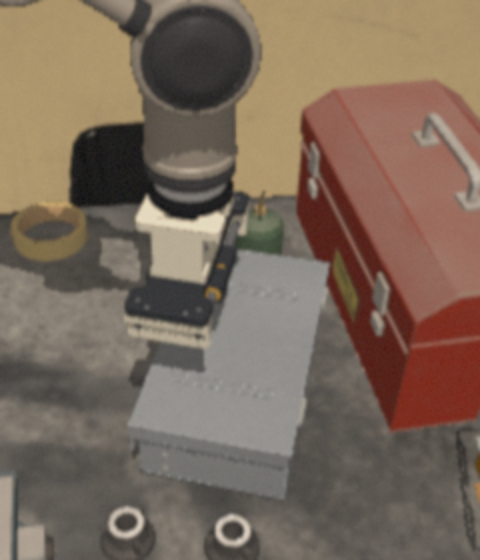

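The lid looks shut and the contact force is rising at the expected height. I'll press a little harder, then retreat and check.

Call:
apply_moves:
  travel:
    - [0,0,1.5]
    - [0,0,1.5]
    - [0,0,0]
    - [0,0,0]
  rotation:
    - [0,0,0]
    - [0,0,0]
    - [0,0,0]
    - [0,0,0]
  jaw: [0,0,0,0]

```text
clock: 12.18
tool_pos: [536.6, 82.5, 98.4]
eef_rot: [0.525, 3.095, -0.001]
wrist_force: [-11.8, -0.9, 34.2]
opening: 0.5
```

```bash
python3 - <<'E'
from h import *
status()
E
```

```text
t 12.18 tcp [536.6  82.5  98.4] case [-49.6   0.7  98.4] F(case) [-10.8  -4.8  34.2] open 0.5
```

Firm stop: 34 N with 0.2 mm of movement. Retreating straight up, then back toward the robot.

Call:
apply_moves:
  travel:
    - [0,0,-8]
    - [0,0,-40]
    - [0,0,-60]
    - [50,10,-50]
    - [60,20,0]
  rotation:
    - [0,0,0]
    - [0,0,0]
    - [0,0,0]
    - [0,0,0]
    - [0,0,0]
  jaw: [0,0,0,0,0]

```text
clock: 12.8
tool_pos: [450.0, 143.8, 249.1]
eef_rot: [0.529, 3.09, 0.003]
wrist_force: [-0.2, 1.2, -0.8]
opening: 0.5
```

Call:
apply_moves:
  travel:
    - [60,40,0]
    - [60,50,0]
    - [30,50,0]
    - [0,0,0]
  rotation:
    - [0,0,0]
    - [0,0,0]
    - [0,0,0]
    - [0,0,0]
  jaw: [0,0,0,0]

```text
clock: 13.3
tool_pos: [365.6, 307.3, 245.8]
eef_rot: [-0.517, -3.098, -0.0]
wrist_force: [-0.4, -0.6, -0.4]
opening: 0.8
```

```bash
python3 - <<'E'
from h import *
status()
p,d=capture("side"); cv2.imwrite("pics/side8.png",cv2.resize(p[120:340,180:380],None,fx=2.7,fy=2.7)); P=cs(cloud("side",d))
p,d2=capture("top"); cv2.imwrite("pics/top8.png",cv2.resize(p[150:330,150:410],None,fx=3,fy=3)); Q=cs(cloud("top",d2))
for n,c in(("side",P),("top",Q)):
    q=c[(abs(c[...,1])<120)&(c[...,0]>-70)&(c[...,0]<60)&(c[...,2]>60)&(c[...,2]<110)]
    A=np.c_[q[:,:2],np.ones(len(q))]; k=np.linalg.lstsq(A,q[:,2],rcond=None)[0]
    print(n,len(q),"slope dz/dx %.4f dz/dy %.4f z0 %.1f"%tuple(k))
b=P[(P[...,0]>-250)&(P[...,0]<-90)&(abs(P[...,1])<100)&(abs(P[...,2])<10)]
A=np.c_[b[:,:2],np.ones(len(b))]; print("bench",np.linalg.lstsq(A,b[:,2],rcond=None)[0])
E
```

```text
t 13.3 tcp [365.6 307.3 245.8] case [-285.3  156.4  245.8] F(case) [-0.2 -0.7 -0.4] open 0.8
side 5597 slope dz/dx -0.0013 dz/dy -0.0000 z0 82.0
top 6787 slope dz/dx 0.0014 dz/dy -0.0004 z0 81.3
bench [ 2.05012158e-04 -2.10467169e-04  6.00649972e-01]
```

View pics/side8.png

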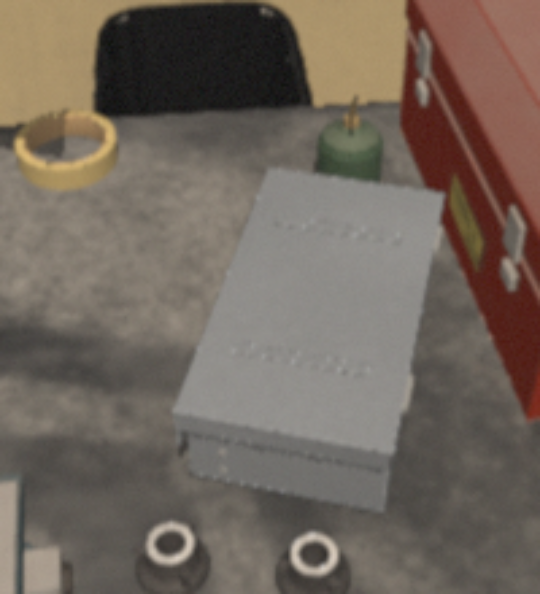

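View pics/top8.png

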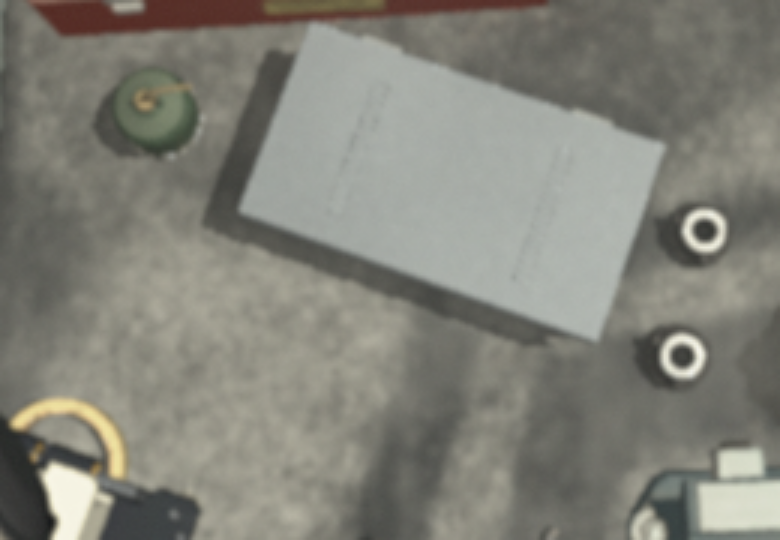

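The lid is level: its slope is within 0.0015 and its top is at 81–82 mm, against 81.5 mm nominal. The skirt is down over the drawer fronts, and the oil can (155,110) and castings (705,230), (683,357) have not moved. The arm is clear of everything, so I'm handing in.

```bash
python3 -c "
from plant import *
print(hand_in())"
```

```text
the job is handed in; nothing more can be done
None
```

The case is closed and the job is handed in, at about 13.4 s of the 58 s allowed. I pushed the left drawer home first, then the right, then swept the lid down from behind and pressed it shut with closed fingertips.

- **Drawers:** each ended against a firm stop at the same depth. I pressed the left one to about 30 N. The right one last read about 16 N, and I pushed it slightly further without reading the force again. Both looked flush in both views before I moved the lid. They are now hidden behind the skirt, so I could not check them again.
- **Lid:** it stopped firmly at 34 N. After I backed off, depth from both cameras showed it level, with slope within 0.0015 and its top at 81–82 mm against 81.5 mm nominal.
- **Bystanders:** the oil can and both castings are where they were in the first pictures. The caliper had not moved when I last saw it, before the lid closed.
- **What disagreed:** my first estimate of the case position was about 5 mm too far back. Both drawer stops and the lid's depth profile showed this, and I corrected it before moving the lid.

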